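Look into the toy depot's tray and shut it again

TASK

Before the train set is packed away, let us see that the log wagon is in the depot that has the gabled shed with two chimneys: press the round release knob on its deck so that its tray pops all the way out, and leave the tray out for a second to be seen. Then push the tray home until it clicks and stays shut. Leave the tray of the other depot, the one with the round water tower, shut.

Things in the scene. Friction and masses are not known exactly. Their poses are not given: they have to be found in the camera images.
- shed: The depot to open, fixed to the table: wooden base 170 (x) by 150 (y) by 56 mm high, its flat top the deck. Origin: centre of the underside, on the table; z up. The tray comes out of its front, towards its own -x (roughly away from the robot). On the rear of the deck (own x over 10 mm, nearly full width) stands a gabled shed: ridge 118 mm, two square chimneys 128 mm above the table.
- shed_release (a point): Centre of the top of the shed depot's release: a round wooden knob 32 mm across on the deck, its top 22 mm above it (78 mm above the table), at own x -45 mm, y 0 of the depot. Sprung: goes straight down 10 mm at most (1.5 N at first, 3 N at the bottom), comes up by itself. Pressed 8 mm or more it frees the tray, which springs out in about half a second.
- shed_tray_front (a point): Centre of the outer face of that depot's tray front, an upright panel 94 mm wide, 6 to 46 mm above the table. Axes as shed; it slides along x. Latched: own x -96 mm of the depot, 11 mm proud of the base; out: -155 mm. A spring drives it out (4 N shut, 2 N out). Pushed in to -94 mm or deeper (end stop -89) it clicks; pushed slowly this takes under 10 N, the knob dips meanwhile.
- tower_tray_front (a point): The same point on the tray of the other depot: same base, knob and tray, but carrying a round water tower on legs (74 mm across, top 118 mm above the table) instead of the shed. This tray must stay shut.
Things that resemble listed ones, but are neither listed nor needed, are in the scene too. What is shaped like the shed but green or purple is not meant.

How it is judged:
By the outcome, as a careful person would: the job done as asked, in the order asked, and still so for the second after the job is handed in, with the robot touching nothing.
It also fails if it takes over 45 s, if anything falls off the work surface, if the arm or the gripper's body presses on something with over 40 N, if the wrist force passes 120 N, or if a joint passes its speed limit or range.

ROBOT

A 6-joint arm with a two-finger parallel gripper is mounted at the origin on the work surface. World frame = base frame: x ahead of the robot, y to its left, z up, the work surface at z = 0. Lengths are in mm, angles in rad, forces in N, time in s.
With the tool pointing down it reaches from about 350 to 775 mm from the base axis. Payload 7.3 kg.
Tool frame: the origin (TCP) lies on the centre line of the jaws, within the pads' length; the fingertips stand 22 mm ahead of it and the grasp point (between the pads) lies 3 mm ahead of it; z points along the fingers, y is the direction in which the jaws open and shut (so a half turn about z gives the same grasp; the last joint's range is limited). The gripper opens to 92 mm and grips with 3 to 60 N. Pads are 19 mm wide; open, the fingers measure 130 mm over their backs; the gripper's body (75 mm by 190 mm) begins 47 mm behind the grasp point.
Start: joints at [1.097, 0.342, 1.524, -0, 1.275, -0.146], TCP at [169.014, 497.068, 248.741] pointing down, gripper open.
Joint ranges: [-2.53, 2.53], [-0.77, 2.02], [0.04, 2.7], [-1, 4.14], [0.28, 2.66], [-3.11, 3.11]. Speed limits (rad/s): [2.57, 2.57, 3.14, 3.14, 3.14, 3.14].

INTERFACE

Orientations are given as [roll, pitch, yaw] about the fixed x, y, z axes, in that order (R = Rz(yaw) Ry(pitch) Rx(roll)).
In Python, from plant import get_obs, capture, bot, spot_in gives the robot as it stands.
- The arm moves only by the shell command python3 -m handwheel 'ROWS' [OPENING]. ROWS is JSON, a list of rows, each a list of 2 entries, a list of its own where there are three numbers: the shift along the world's x, y, z in mm, then the turn, a rotation vector about the world's x, y, z in rad. In form: [[[x, y, z], [wx, wy, wz]], ...]. A call has 1 to 12 rows; each row shifts and turns the commanded pose from where the row before left it; what a row does not reach is not made up. A row lasts 1/8 s, in which the tool goes at most 62.5 mm and 10.7 degrees, less where a joint would pass 70% of its speed; a pose out of reach is approached as far as the arm can. A call is refused whole if a number of a shift passes 62.5 or a number of a turn 0.188, either way. A call with a gripper value outside its range is refused whole. OPENING is the closure, from 0 (fully open) to 1 (shut), set as the call begins (- or left out, the last holds). The fingers move at their own pace and stop on an object; the grip force is fixed at half the most. Time passes only in rows, so rows that do not move let the fingers close. It gives the time, the measured TCP pose, the force and the opening at its end, in the units of the state.
- get_obs(): the state, without advancing time (a new reading comes with each control period).
- capture(name): name is "scene" or "top" or "wrist"; returns a dict with "img" (384x512x3 uint8, red, green, blue), "fx", "fy", "cx", "cy" (pixels), "cam_to_world" (4x4, takes a point from camera to world coordinates). Camera axes: x right, y up, looking along -z (the intrinsics and any distortion apply to the point x, -y, -z); pixel columns grow to the right and rows downward; lengths in mm; the calibration is good to about 2 mm. A picture is of the moment at which its call begins. There is no depth.
- bot.close_job(): hands the job in, once; it reports no verdict.
Trained networks look in the newest picture that a camera, given by its name, has taken for a name from the list of things; names that differ only in an ending like _2 or _b are one class to them, and where a whole thing is asked for, a point or a joint stands for the part that bears it (a point fixed in the world has none). Each returns a list of dicts, best first, with "score" (0 to 1); they miss things now and then, are a little off and sometimes report something else, mostly with a low value. They report only what shows in the picture. A call takes as long as a camera call. They do not tell look-alikes from the thing itself.
- spot_in(thing, camera): "xyz" ([x, y, z] in mm, in the coordinates of the camera as it stood for that picture, good to about 4 mm: the middle of the surface that is visible of it).
The state is a dict: "time": time; "joint_positions": joint angles; "dq": joint speeds; "tau": joint torques, N m; "tool_pos": TCP position; "tcp_rot": TCP orientation; "contact_force": force on the tool from outside, world axes, zero at the start; "moment": the same for the moment, N m; "grip_width": finger opening in mm.
Only numpy, scipy, OpenCV 4.12 (cv2) and the standard library are available. Lean on these libraries where they do the work, as an engineer would, in place of code of your own. Each camera call takes 0.05 s, during which the arm holds its last target. There are 200 camera calls.

## Working session

There is one attempt and no reset: what is moved stays moved. The work goes in short steps, Python scripts to look and compute and a shell command to move; the robot and the scene stay as the last step left them, time stands still between calls to the robot, and variables do not carry over. Pictures are saved under pics/ and viewed, about 8 in all and at most 12, crops included, and the job is handed in when it is done.

```bash
mkdir -p pics; ls
cat > h.py <<'E'
import numpy as np, cv2
from plant import get_obs, capture, bot, spot_in
def w(c,p): return (np.array(c["cam_to_world"])@np.r_[p,1])[:3]
def save(c,n): cv2.imwrite(f"pics/{n}.png",c["img"][:,:,::-1])
def plane(c,u,v,z):
    T=np.array(c["cam_to_world"]); d=T[:3,:3]@np.array([(u-c["cx"])/c["fx"],-(v-c["cy"])/c["fy"],-1]); o=T[:3,3]
    return o+d*(z-o[2])/d[2]
def proj(c,p):
    q=np.linalg.inv(np.array(c["cam_to_world"]))@np.r_[p,1]
    return c["cx"]+c["fx"]*q[0]/-q[2], c["cy"]-c["fy"]*q[1]/-q[2]
E
python3 - <<'E'
from h import *
print({k:np.round(v,3) for k,v in get_obs().items()})
a=[]
for n in ["scene","top"]:
    c=capture(n); save(c,n); a.append(c["img"])
    print(n,c.keys(),c["fx"],c["cx"],c["cy"])
    for t in ["shed","shed_release","shed_tray_front","tower_tray_front"]:
        for r in spot_in(t,n): 
            p=w(c,r["xyz"]); print(t,round(r["score"],2),p.round(0),np.round(proj(c,p)))
cv2.imwrite("pics/a.png",cv2.resize(np.hstack(a),(800,300))[:,:,::-1])
E
```

```text
pics
{'time': np.float64(0.0), 'joint_positions': array([ 1.097,  0.343,  1.525,  0.   ,  1.275, -0.146]), 'dq': array([-0.001,  0.   , -0.001, -0.   , -0.001,  0.   ]), 'tau': array([  0.   , -43.124, -24.422,   0.072,   0.056,  -0.   ]), 'tool_pos': array([168.834, 496.725, 248.048]), 'tcp_rot': array([-3.14 , -0.   ,  2.814]), 'contact_force': array([0.418, 0.314, 0.508]), 'moment': array([ 0.011, -0.012, -0.028]), 'grip_width': np.float64(91.77)}
scene dict_keys(['img', 'fx', 'fy', 'cx', 'cy', 'cam_to_world']) 351.34980966252317 253.49494595090312 189.51036328851967
shed 0.94 [190. 307.  55.] [420. 225.]
shed 0.89 [ 411. -368.   58.] [172. 160.]
shed 0.83 [ 495. -130.   55.] [202. 206.]
shed 0.56 [ 156. -270.   57.] [252. 142.]
shed_release 0.58 [ 451. -380.   75.] [157. 159.]
shed_release 0.58 [229. 295.  75.] [411. 225.]
shed_release 0.47 [ 538. -148.   73.] [183. 205.]
shed_tray_front 0.77 [ 588. -140.   33.] [171. 228.]
shed_tray_front 0.77 [271. 298.  30.] [399. 249.]
shed_tray_front 0.75 [ 489. -363.   27.] [152. 179.]
shed_tray_front 0.69 [ 249. -307.   29.] [224. 156.]
tower_tray_front 0.72 [529. 160.  32.] [283. 281.]
top dict_keys(['img', 'fx', 'fy', 'cx', 'cy', 'cam_to_world']) 474.070480251205 256.53938065381357 197.00830257063248
shed 0.76 [ 491. -159.   55.] [301. 160.]
shed 0.7 [ 152. -303.   53.] [352. 278.]
shed 0.63 [175. 281.  58.] [146. 270.]
shed 0.56 [ 401. -393.   56.] [383. 191.]
shed_release 0.61 [ 448. -382.   80.] [381. 174.]
shed_release 0.5 [ 198. -315.   78.] [358. 263.]
shed_release 0.4 [224. 290.  76.] [142. 253.]
shed_tray_front 0.67 [268. 283.  44.] [147. 237.]
shed_tray_front 0.58 [ 489. -369.   43.] [373. 161.]
```

View pics/top.png

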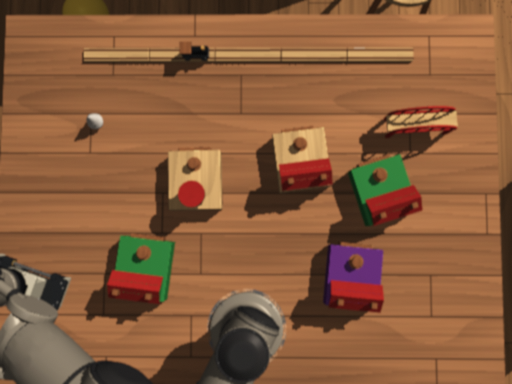

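View pics/scene.png

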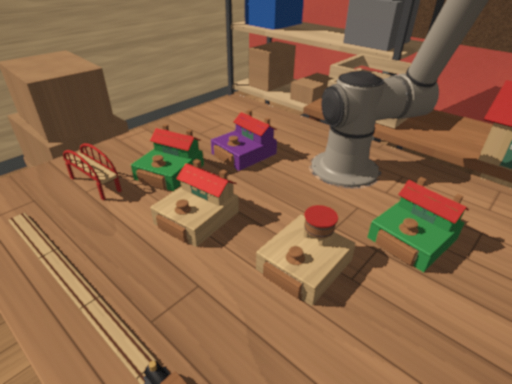

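The two-chimney natural-wood shed is near (495, -150), at top px (301,160) and scene px (202,205). The tower depot is at top px (195,180). Next I'll refine the target's pose.

Run:
```python
from h import *
c=capture("top"); im=c["img"][115:200,260:345]; cv2.imwrite("pics/crop.png",cv2.resize(im,(595,595),interpolation=cv2.INTER_CUBIC)[:,:,::-1])
for n in ["scene","top"]:
    c=capture(n)
    for t in ["shed_release","shed_tray_front"]:
        for r in spot_in(t,n):
            p=w(c,r["xyz"])
            if np.hypot(p[0]-530,p[1]+150)<90: print(n,t,r["score"],p.round(0),np.round(proj(c,p)))
```

```text
scene shed_release 0.68 [ 543. -148.   75.] [182. 205.]
scene shed_tray_front 0.85 [ 584. -141.   30.] [172. 229.]
top shed_release 0.65 [ 537. -156.   79.] [300. 142.]
top shed_tray_front 0.58 [ 582. -153.   49.] [298. 129.]
```

View pics/crop.png

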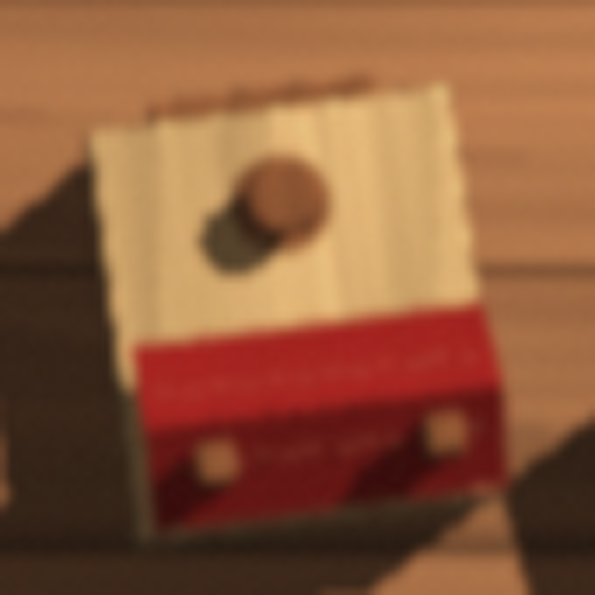

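The crop shows two chimneys on the wooden depot and its tray shut. The knob top is at crop (288,195), and the deck's front corners are at (93,133) and (450,87).

Run:
```python
from h import *
c=capture("top")
f=lambda u,v,z:plane(c,260+(u+.5)/7-.5,115+(v+.5)/7-.5,z)
k=f(288,195,78);a=f(93,133,56);b=f(450,87,56);print(k,a,b,np.linalg.norm(a-b))
d=b-a; th=np.arctan2(-d[0],d[1]) # direction of y axis
yaw=np.arctan2(d[1],d[0])-np.pi/2; print("own yaw",yaw, "front dir", -np.cos(yaw),-np.sin(yaw))
ax=np.array([np.cos(yaw),np.sin(yaw)]); m=(a+b)[:2]/2; print("centre via edge",m+85*ax,"via knob",k[:2]+45*ax)
```

```text
[ 536.72225516 -157.31461768   78.        ] [566.6836442  -78.72201186  56.        ] [ 585.912147   -226.16162706   56.        ] 148.68818194172488
own yaw -3.011908465212471 front dir 0.9916027842353482 0.129320989389602
centre via edge [ 492.01165894 -163.43410356] via knob [ 492.10012987 -163.1340622 ]
```

```bash
python3 -m handwheel '[[[30.5,-54,0],[0,0,0.038]],[[30.5,-54,0],[0,0,0.038]],[[30.5,-54,0],[0,0,0.038]],[[30.5,-54,0],[0,0,0.038]],[[30.5,-54,0],[0,0,0.038]],[[30.5,-54,0],[0,0,0.038]],[[30.5,-54,0],[0,0,0.038]],[[30.5,-54,0],[0,0,0.038]],[[30.5,-54,0],[0,0,0.038]],[[30.5,-54,0],[0,0,0.038]],[[30.5,-54,0],[0,0,0.038]],[[0,0,0],[0,0,0.038]]]' 1
python3 - <<'E'
from h import *
c=capture("wrist"); save(c,"wrist1"); print(get_obs()["tool_pos"],get_obs()["tcp_rot"])
for t in ["shed_release","shed_tray_front"]:
    for r in spot_in(t,"wrist"): p=w(c,r["xyz"]); print(t,r["score"],p.round(0),np.round(proj(c,p)))
print("pred",proj(c,[536.7,-157.3,78]))
E
```

```text
time: 2.4
tool_pos: [505.9, -100.8, 248.1]
tcp_rot: [-3.141, 0.0, -3.017]
contact_force: [-1.0, -1.1, -0.1]
grip_width: 0.1
[505.04668048 -99.01687921 248.11059053] [ 3.14124415e+00 -5.94900309e-04 -3.01399242e+00]
shed_release 0.71 [ 535. -153.   80.] [194. 204.]
shed_tray_front 0.62 [ 482. -336.   42.] [ 21. 121.]
pred (np.float64(189.74671494919716), np.float64(205.10950652303524))
```

View pics/wrist1.png

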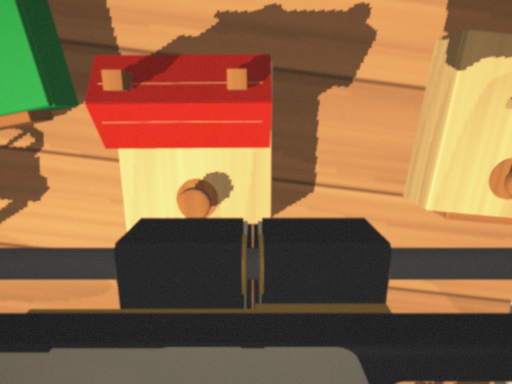

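The knob's centre is at px (194,198) in the wrist view, which agrees with the top camera: (536,-155). I'll move over it and descend.

```bash
python3 -m handwheel '[[[16,-28,0],[0,0,0]],[[15,-28,-20],[0,0,0]],[[0,0,-50],[0,0,0]],[[0,0,-50],[0,0,0]],[[0,0,-13],[0,0,0]],[[0,0,0],[0,0,0]]]'
python3 - <<'E'
from h import *
o=get_obs();print(o["tool_pos"],o["tcp_rot"],o["contact_force"])
E
```

```text
time: 3.3
tool_pos: [535.7, -152.5, 116.3]
tcp_rot: [3.141, -0.0, -3.013]
contact_force: [0.3, -0.9, 0.7]
grip_width: 0.5
[ 535.74432844 -152.46684301  116.25422493] [ 3.14142391e+00 -5.37239605e-05 -3.01286893e+00] [ 0.31286851 -0.85646358  0.68760097]
```

```bash
python3 -m handwheel '[[[0,-3,-10],[0,0,0]],[[0,0,-5],[0,0,0]],[[0,0,-4],[0,0,0]],[[0,0,-4],[0,0,0]],[[0,0,-2.3],[0,0,0]],[[0,0,0],[0,0,0]],[[0,0,0],[0,0,0]]]'
python3 - <<'E'
from h import *
c=capture("scene"); cv2.imwrite("pics/s2.png",cv2.resize(c["img"][140:290,100:300],(800,600))[:,:,::-1])
o=get_obs();print(o["tool_pos"],o["contact_force"])
for r in spot_in("shed_tray_front","scene"): print(r["score"],w(c,r["xyz"]).round())
E
```

```text
time: 4.18
tool_pos: [535.9, -156.1, 90.7]
tcp_rot: [-3.141, 0.001, -3.013]
contact_force: [0.9, -1.1, 2.2]
grip_width: 0.4
[ 535.835576   -156.13911606   90.68062371] [ 0.95514651 -1.05714784  3.06440044]
0.67 [270. 296.  34.]
0.66 [ 613. -134.   30.]
0.62 [ 495. -369.   20.]
0.62 [ 250. -308.   26.]
```

View pics/s2.png

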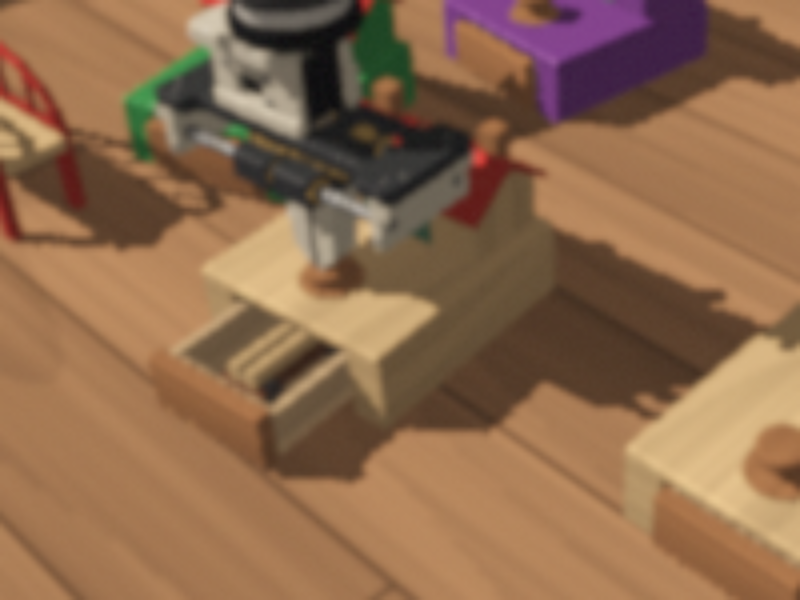

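The tray is out and the log wagon is visible in it. I'll lift, move in front of it and let it stand out.

```bash
python3 -m handwheel '[[[0,0,30],[0,0,0]],[[0,0,30],[0,0,0]],[[50,6,0],[0,0,0]],[[50,6,0],[0,0,0]],[[45,6.5,0],[0,0,0]],[[0,0,0],[0,0,0]],[[0,0,0],[0,0,0]],[[0,0,0],[0,0,0]],[[0,0,0],[0,0,0]],[[0,0,0],[0,0,0]],[[0,0,0],[0,0,0]]]'
python3 - <<'E'
from h import *
c=capture("top"); cv2.imwrite("pics/t2.png",cv2.resize(c["img"][80:220,220:400],(771,600))[:,:,::-1])
o=get_obs();print(o["tool_pos"],o["contact_force"])
for n in ["top","scene"]:
  c=capture(n)
  for r in spot_in("shed_tray_front",n): print(n,r["score"],w(c,r["xyz"]).round())
cv2.imwrite("pics/s3.png",cv2.resize(c["img"][140:290,100:300],(800,600))[:,:,::-1])
E
```

```text
time: 5.65
tool_pos: [680.4, -137.5, 150.7]
tcp_rot: [3.142, 0.0, -3.014]
contact_force: [-0.5, -0.2, -0.7]
grip_width: 0.6
[ 680.42428064 -137.52357897  150.60300153] [-0.35809402 -0.04397448  0.04071752]
top 0.69 [ 243. -318.   43.]
top 0.67 [ 491. -369.   44.]
scene 0.71 [270. 295.  31.]
scene 0.67 [ 490. -369.   43.]
scene 0.61 [ 250. -310.   28.]
```

View pics/s3.png

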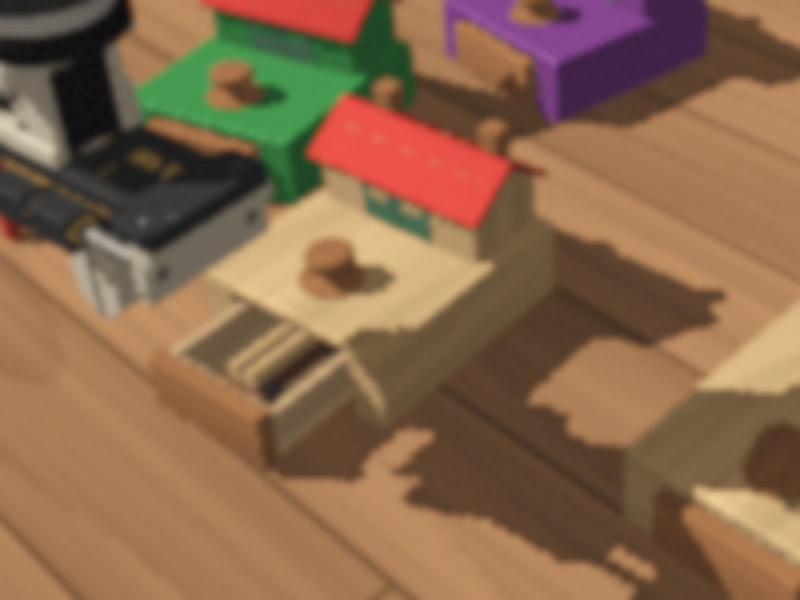

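Run:
```python
from h import *
c=capture("scene")
a=plane(c,138,230,46);b=plane(c,167.5,242.5,46);print(a,b,np.linalg.norm(a-b))
f=np.array([.9916,.1293])
for p in(a,b,(a+b)/2): print((p[:2]-[492,-162])@f)
for d in (96,125,155): print(d,[np.round(proj(c,[*(np.array([492,-162])+d*f+s*47*np.array([-f[1],f[0]])),46])) for s in(-1,1)])
```

```text
[ 651.43759758 -178.92588366   46.        ] [629.60754095 -93.44493167  46.        ] 88.22439869369278
155.90980499843414
145.31580793761077
150.6128064680225
96 [array([155., 215.]), array([182., 230.])]
125 [array([145., 222.]), array([173., 237.])]
155 [array([136., 228.]), array([163., 244.])]
```

Tray front edge back-projects to own x of about -151 to -155, so it's fully out, and it has been out for over 1 s. I'll descend in front and push slowly along (-0.9916,-0.1293).

```bash
python3 -m handwheel '[[[0,0,-40],[0,0,0]],[[0,0,-40],[0,0,0]],[[0,0,-20],[0,0,0]],[[0,0,-8],[0,0,0]],[[0,0,0],[0,0,0]],[[0,0,0],[0,0,0]]]' && python3 -m handwheel '[[[-7.9,-1,0],[0,0,0]],[[-7.9,-1,0],[0,0,0]],[[-7.9,-1,0],[0,0,0]],[[-7.9,-1.1,0],[0,0,0]],[[-7.9,-1,0],[0,0,0]],[[-7.9,-1,0],[0,0,0]],[[-7.9,-1,0],[0,0,0]],[[-7.9,-1.1,0],[0,0,0]],[[0,0,0],[0,0,0]]]'
```

```text
time: 6.7
tool_pos: [681.5, -137.7, 44.1]
tcp_rot: [-3.141, 0.003, -3.013]
contact_force: [-0.4, -0.2, 0.0]
grip_width: 0.4
time: 7.82
tool_pos: [616.9, -145.7, 42.7]
tcp_rot: [3.142, 0.0, -3.014]
contact_force: [2.1, 0.7, 1.6]
grip_width: 0.6
```

```bash
python3 -m handwheel '[[[-4,-0.5,0],[0,0,0]],[[-4,-0.5,0],[0,0,0]],[[-4,-0.5,0],[0,0,0]],[[-4,-0.5,0],[0,0,0]],[[-2,-0.3,0],[0,0,0]],[[-2,-0.3,0],[0,0,0]],[[0,0,0],[0,0,0]]]' && python3 -m handwheel '[[[-1,-0.1,0],[0,0,0]],[[-1,-0.1,0],[0,0,0]],[[0,0,0],[0,0,0]]]'
```

```text
time: 8.7
tool_pos: [597.4, -148.3, 42.6]
tcp_rot: [-3.141, 0.0, -3.013]
contact_force: [3.6, 0.4, 2.4]
grip_width: 0.3
time: 9.07
tool_pos: [595.3, -148.6, 42.5]
tcp_rot: [-3.141, 0.0, -3.013]
contact_force: [4.1, 0.1, 2.6]
grip_width: 0.3
```

```bash
python3 -m handwheel '[[[-1,-0.1,0],[0,0,0]],[[-1,-0.1,0],[0,0,0]],[[0,0,0],[0,0,0]]]' && python3 -m handwheel '[[[-1,-0.1,0],[0,0,0]],[[-0.8,-0.1,0],[0,0,0]],[[0,0,0],[0,0,0]]]'
```

```text
time: 9.45
tool_pos: [593.3, -148.8, 42.5]
tcp_rot: [-3.141, 0.0, -3.013]
contact_force: [4.0, -0.1, 2.8]
grip_width: 0.4
time: 9.82
tool_pos: [592.1, -149.0, 42.5]
tcp_rot: [-3.141, 0.001, -3.013]
contact_force: [6.0, -0.4, 1.2]
grip_width: 0.3
```

```bash
python3 -m handwheel '[[[-1,-0.1,0],[0,0,0]],[[-0.5,-0.1,0],[0,0,0]],[[0,0,0],[0,0,0]]]'; python3 -m handwheel '[[[2,0.3,0],[0,0,0]],[[2,0.3,0],[0,0,0]],[[2,0.3,0],[0,0,0]],[[2,0.3,0],[0,0,0]],[[4,0.5,0],[0,0,0]],[[0,0,0],[0,0,0]]]'; python3 -c "
from plant import get_obs;print(get_obs()['contact_force'])"
```

```text
time: 10.2
tool_pos: [592.0, -149.0, 42.6]
tcp_rot: [-3.141, 0.004, -3.014]
contact_force: [11.0, 0.7, -0.7]
grip_width: 0.5
time: 10.95
tool_pos: [601.0, -146.7, 41.6]
tcp_rot: [3.14, -0.003, -3.013]
contact_force: [0.8, -0.5, -0.1]
grip_width: 0.0
[ 0.75793044 -0.50182405 -0.12409444]
```

The push reached the end stop at 11 N, and contact is now free, so it should be latched. I'll back off, rise and look.

```bash
python3 -m handwheel '[[[25,3,0],[0,0,0]],[[40,5,0],[0,0,0]],[[15,2,40],[0,0,0]],[[0,0,50],[0,0,0]],[[0,0,50],[0,0,0]],[[0,0,50],[0,0,0]],[[0,0,0],[0,0,0]],[[0,0,0],[0,0,0]],[[0,0,0],[0,0,0]],[[0,0,0],[0,0,0]]]'
python3 - <<'E'
from h import *
c=capture("scene"); cv2.imwrite("pics/s4.png",cv2.resize(c["img"][140:320,120:360],(800,600))[:,:,::-1])
print(get_obs()["contact_force"])
for t in ["shed_tray_front","tower_tray_front"]:
  for r in spot_in(t,"scene"): print(t,r["score"],w(c,r["xyz"]).round())
E
```

```text
time: 12.2
tool_pos: [681.5, -137.2, 230.8]
tcp_rot: [3.14, -0.003, -3.013]
contact_force: [0.5, 0.4, 0.0]
grip_width: 0.4
[0.55585319 0.13105124 0.89974588]
shed_tray_front 0.87 [ 490. -363.   29.]
shed_tray_front 0.7 [ 584. -140.   31.]
shed_tray_front 0.63 [273. 295.  32.]
shed_tray_front 0.5 [ 249. -307.   26.]
tower_tray_front 0.8 [531. 160.  34.]
```

View pics/s4.png

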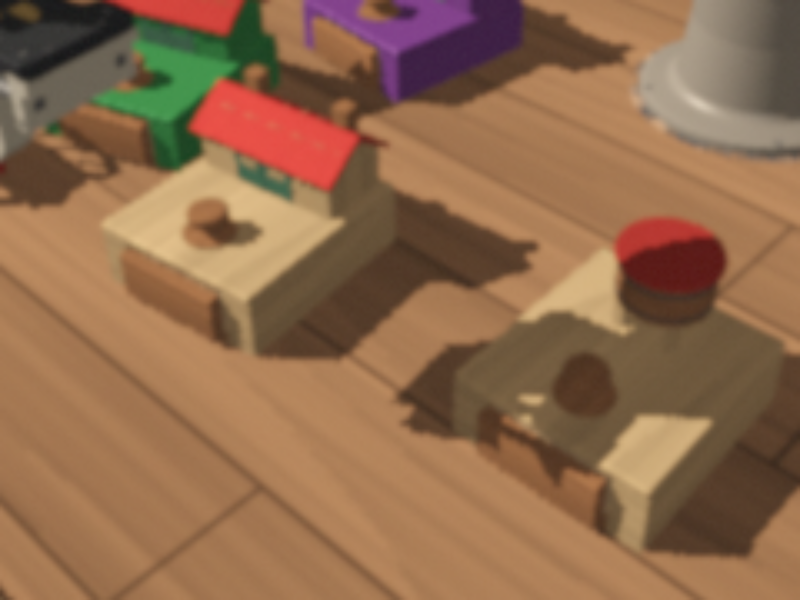

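The shed's tray is shut: its front panel is at crop (170,295) and the network puts it at x 584, the same as before the press. The tower tray is unchanged at (540,470), and the arm is clear of everything.

```bash
python3 -c "
from plant import bot;print(bot.close_job())"
```

```text
the job is handed in; nothing more can be done
None
```

I pressed the release on the plain wooden depot with the two-chimney shed. The tray came fully out with the log wagon visible in it. I left it out for over a second, then pushed it back to the end stop and handed the job in at about 12 s of robot time.

- **Tray out:** the front edge measured about 151 mm out from one picture, against a nominal 155 mm, which is within reading error. The network reported the front at x 613 in the first picture after the press and missed it in the next two. I therefore relied on my own pixel measurement.
- **Tray shut:** the push peaked at about 11 N at the end stop, slightly over the 10 N quoted for a slow push. About two seconds after I backed off, the tray front was still shut. The network put it at x 584, the same as before the press.
- **Other depot:** the water tower's tray stayed shut, at about (531, 160) against (529, 160) at the start.
- **Robot:** it was clear of everything, with the wrist force reading about zero.

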